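Gauge a busbar angle in the bench caliper

TASK

Swing the hinged clamp bar right back so that it stays open, then slide the copper angle out from beneath it, flat along the board, and in between the jaws of the bench caliper lengthwise, until its nose is nearly at the caliper's beam. Then gently push the caliper's sliding jaw shut on it until the dial needle stands in the heavy band in the middle of its scale, never against its end stop, and leave it so. Leave the loose things around the board where they are.

Things in the scene. Friction and masses are not known exactly. Their poses are not given: they have to be found in the camera images.
- board: blue painted mounting board, 250 x 380 x 6 mm, fixed; origin at the centre of its underside, x across (away from the robot at yaw 0), y along its length. Its top, 6 mm above the table, is the surface on which all the work stands. Black terminal strips, 26 mm high above the table, run along both ends (y = -172 and +172 mm).
- clamp: fixed hold-down clamp on the board's left half; origin on the board's top face, below the clamp's rubber foot (where the copper angle's middle starts); the bar lies along its x axis, hinged at x = +42 mm between two dark steel ears that are 43 mm high. Its y axis points away from the caliper.
- clamp_hinge (a point): centre of the bar's hinge, 35 mm above the board; the hinge line runs along the clamp's y axis
- bar (a joint): clamp bar angle, rad: 0 = shut with its rubber foot on the copper angle; grows as the free end (towards the robot) is lifted and swung over to the far side; stop at 2.6, lying back well past upright, where its own weight takes and keeps it. It falls shut if let go before upright (1.57), and back by itself from 1.75 on. Aluminium, 18 mm wide, 10 mm thick, 200 g, turns easily. Counts as swung back above 2.2.
- bar_handle (a point): grip point on the bar's handle: a round steel rod, 12 mm diameter, sticking out sideways (clamp +y) from the bar's free end, parallel to the hinge line, 117 mm from it. Its clear length runs 9 to 75 mm from the bar's centre line; this point lies at 46 mm, on the rod's axis, 35 mm above the board when shut. The rod can turn between the fingers.
- link: the copper angle (L-shaped busbar piece), loose, about 300 g: flat leg 36 (x) x 80 (y) x 8 mm, with an upright tab 26 (x) x 8 (y) mm, 48 mm high over the underside, at its +y end. Origin at the centre of the leg's underside. Starts under the bar's foot, tab on the side away from the caliper, so the tab passes only when the bar is up. Never raise it 12 mm or more off the board.
- link_tab (a point): point in the middle of the tab's thickness and width, 34 mm above the angle's underside, 36 mm along +y from its origin
- link_nose (a point): middle of the flat leg's free end (40 mm along -y from its origin, 4 mm above its underside); this end goes in first between the caliper's jaws
- caliper: fixed steel bench caliper on the board's right half: a beam 22 mm wide, 20 mm high, along its x axis (x = -90 to +90 mm, y = -22 to 0). Origin on the board's top, on the beam's edge that faces the clamp; y points to the clamp. Two jaws 19 mm high stand out to y = 64 mm; their gap is open to +y and upwards. The angle goes in lengthwise along y, nose at y = 0 to 23 mm (aim for 7), within 4 degrees.
- jaw (a joint): travel of the sliding jaw in m along the caliper's +x: 0 = fully open (70 mm gap to the anvil at rest), 0.034 = just touching the 36 mm wide angle laid against the anvil; stop at 0.046. It slides with about 8 N of friction and stays where it is left.
- jaw_face (a point): middle of the sliding jaw's measuring face; it looks to the caliper's +x
- jaw_plate (a point): middle of the rear face (facing caliper -x, towards the robot) of the upright thumb plate on the sliding jaw: a dark steel plate 30 mm wide (y), 8 mm thick, standing from 30 to 62 mm above the board; this point is 50 mm above the board, 16 mm behind the jaw's measuring face. Push here in the caliper's +x to shut the jaw.
- anvil (a joint): how far the spring anvil is pushed back, m, along the caliper's +x: 0 = at rest, 0.008 = end stop. Spring: 0.9 N preload plus 0.9 N per mm. The heavy band is 2 to 6 mm (1.5 to 6.5 accepted); never 7.5 mm or more. The jaw's friction keeps the reading when the jaw is let go.
- contactor: bystander: grey and black switch block 45 x 55 x 70 mm, standing loose on the table beyond the right end of the board; origin at the centre of its underside
- relay: bystander: small clear-cased relay 28 x 36 x 48 mm, loose on the table beyond the left end of the board; origin at the centre of its underside
- driver: bystander: screwdriver 200 mm long with a black handle, lying loose on the table beyond the left end of the board
- anvil_face (a point): middle of the face of the far jaw (the spring anvil), at x = 18, y = 34 mm of the caliper and 10 mm above the board at rest; it looks to the caliper's -x, at the sliding jaw
- dial (a point): centre of the dial, 46 mm across, face up, 31 mm above the board, on a grey housing behind the anvil (caliper x = 48 to 94, y = -22 to 44 mm, 24 mm high). The needle turns clockwise 0.52 rad for each mm that the anvil gives; the heavy band on the face spans 2 to 6 mm.
Not all that is in view belongs to the job. Several things have the shape of the link; the one meant has the colours described above.

How it is judged:
On the way, in this order (a step that is already met when the one before it is completed fails the run):
1. the clamp bar is swung back past upright while the copper angle still lies beneath it (value of joint bar above 2.2 rad and distance of link from where it was at the start of the episode below 0.02 m), for 0.1 s.
2. the copper angle lies flat between the open jaws (y of link_nose in the frame of caliper between -0.002 and 0.025 m and x of link_nose in the frame of caliper between -0.05 and 0.02 m and angle between link's own z axis and vertical below 0.06 rad and value of joint anvil below 0.001 m), for 0.2 s.
3. the sliding jaw is shut on it so that the anvil gives and the needle moves into its band (value of joint anvil above 0.0015 m and value of joint jaw above 0.0345 m), for 0.2 s.
At the end, for the whole second after the job is handed in: Bar open past upright (above 2.2 rad). The angle rests flat on the board (4 mm, 0.06 rad), lengthwise along the caliper's y (0.07 rad), nose 0 to 23 mm from the beam (2 mm grace), with the jaw shut on it (joint above 0.0345) and the anvil pushed back 1.5 to 6.5 mm (all of step 3 and value of joint bar above 2.2 rad and value of joint anvil below 0.0065 m and y of link_nose in the frame of caliper between -0.002 and 0.025 m and angle between the y axis of link and the y axis of caliper, either way round below 0.07 rad and angle between link's own z axis and vertical below 0.06 rad and z of link in the frame of caliper below 0.004 m and linear speed of link below 0.01 m/s); the robot touches nothing.
It fails at once if the copper angle is lifted more than 12 mm off the board instead of being slid (z of link in the frame of caliper above 0.012 m).
It fails at once if the needle is driven against its end stop (anvil pushed back 7.5 mm or more) (value of joint anvil above 0.0075 m).
It fails at once if the contactor, relay or screwdriver is moved more than 30 mm (distance of any of contactor, relay, driver from where it was at the start of the episode above 0.03 m).
It also fails if it takes over 64 s, if anything falls off the work surface, if the arm or the gripper's body presses on something with over 40 N, if the wrist force passes 120 N, or if a joint passes its speed limit or range.

ROBOT

A 7-joint arm with a two-finger parallel gripper is mounted at the origin on the work surface. World frame = base frame: x ahead of the robot, y to its left, z up, the work surface at z = 0. Lengths are in m, angles in rad, forces in N, time in s.
With the tool pointing down it reaches from about 0.4 to 0.85 m from the base axis. Payload 6.9 kg.
Tool frame: the origin (TCP) lies at the very end of the fingers, on their centre line; the grasp point (between the pads) lies 19 mm behind it; z points along the fingers, y is the line along which they close (so a half turn about z gives the same grasp; the last joint's range is limited). The gripper opens to 85 mm and grips with 20 to 120 N. Pads are 22 mm wide; open, the fingers measure 114 mm over their backs; the gripper's body (76 mm by 85 mm) begins 54 mm behind the grasp point. The pads swing forward as they close: fully open they stand 13 mm farther back than shut.
Start: joints at [1.387, 0.507, -0.238, 1.5, 0.126, 1.149, -0.155], TCP at [0.178, -0.599, 0.231] pointing down, gripper open.
Joint ranges: [-3.08, 3.08], [-0.24, 2.05], [-1.43, 1.35], [0, 2.5], [-1.52, 4.66], [0.17, 1.96], [-2.89, 2.89]. Speed limits (rad/s): [2.39, 2.39, 3.14, 3.14, 3.14, 3.14, 3.14].

INTERFACE

Orientations are given as a rotation vector (axis times angle).
In Python, from rig import readout, vision, order gives the robot as it stands. The module is installed in compiled form; this text tells all that it offers.
- The arm moves only by the shell command python3 -m creep 'ROWS' [FORCE]. ROWS is JSON, a list that holds one entry, the list of rows, each a list of 7 numbers: the closure, from 0 (fully open) to 1 (shut), then the shift along the world's x, y, z in mm, then the turn, a rotation vector about the world's x, y, z in degrees. In form: [[[jaw, dx, dy, dz, ax, ay, az], ...]]. A call has 1 to 5 rows; each row is the pose to reach, as a shift and turn from the pose commanded when the call began; what a row does not reach only later rows make up. A row lasts 1/10 s, in which the tool goes at most 50 mm and 8.59 degrees, less where a joint would pass 70% of its speed; a pose out of reach is approached as far as the arm can. A call with a gripper value outside its range is refused whole. The fingers move at their own pace and stop on an object; FORCE is the grip in N (left out, the last holds). Time passes only in rows, so rows that repeat a pose let the fingers close. It gives the time, the measured TCP pose, the force, the opening and the grip force at its end, in the units of the state.
- readout.read_state(): the state, without advancing time (a new reading comes with each control period).
- vision.capture(name): name is "side" or "top"; returns a dict with "frame" (420x560x3 uint8, blue, green, red), "K" (3x3 intrinsics, pixels), "R" (3x3) and "t" (3): a world point X has camera coordinates R X + t. Camera axes: x right, y down, z forward; pixel columns grow to the right and rows downward; lengths in m; the calibration is good to about 2 mm. A picture is of the moment at which its call begins. There is no depth.
- order.job_done(): hands the job in; it is judged then, once.
The state is a dict: "clock": time; "q": joint angles; "qd": joint speeds; "effort": joint torques, N m; "tool_pos": TCP position; "eef_rot": TCP orientation; "ft_force": force on the tool from outside, world axes, zero at the start; "ft_torque": the same for the moment, N m; "gripper_width": finger opening in m; "gripper_force": force on a finger pad.
Only numpy, scipy, OpenCV 4.12 (cv2) and the standard library are available. Lean on these libraries where they do the work, as an engineer would, in place of code of your own. Each camera call takes 0.05 s, during which the arm holds its last target. There are 200 camera calls.

## Working session

There is one attempt and no reset: what is moved stays moved. The work goes in short steps, Python scripts to look and compute and a shell command to move; the robot and the scene stay as the last step left them, time stands still between calls to the robot, and variables do not carry over. Pictures are saved under pics/ and viewed, at most 10 in all, crops included, and the job is handed in when it is done.

```bash
mkdir -p pics; ls
python3 - <<'E'
from rig import readout, vision
import cv2,pickle
s=readout.read_state(); print({k:s[k] for k in('clock','tool_pos','eef_rot','ft_force','gripper_width')})
for n in('top','side'):
    c=vision.capture(n); pickle.dump(c,open(f'pics/{n}0.pkl','wb')); cv2.imwrite(f'pics/{n}0.png',c['frame'])
    print(n,c['K'].tolist(),c['R'].round(4).tolist(),c['t'].round(4).tolist())
E
```

```text
pics
{'clock': 0.0, 'tool_pos': array([ 0.17776395, -0.59866206,  0.23043206]), 'eef_rot': array([-3.10715162e+00, -4.51775306e-01,  4.75340800e-04]), 'ft_force': array([-0.35197745, -0.68461725, -0.14626473]), 'gripper_width': 0.08517418421439385}
top [[484.65723023773324, 0.0, 277.6104473664973], [0.0, 484.65723023773324, 208.2868039156758], [0.0, 0.0, 1.0]] [[-0.0283, -0.9996, 0.0045], [-0.9888, 0.0273, -0.1469], [0.1468, -0.0086, -0.9891]] [0.0587, 0.5604, 1.2489]
side [[469.11792511574896, 0.0, 282.9827487487572], [0.0, 469.11792511574896, 211.85415627137618], [0.0, 0.0, 1.0]] [[-0.8004, -0.5995, 0.0042], [-0.4494, 0.5954, -0.666], [0.3968, -0.5349, -0.7459]] [0.4904, 0.2389, 0.8206]
```

View pics/top0.png

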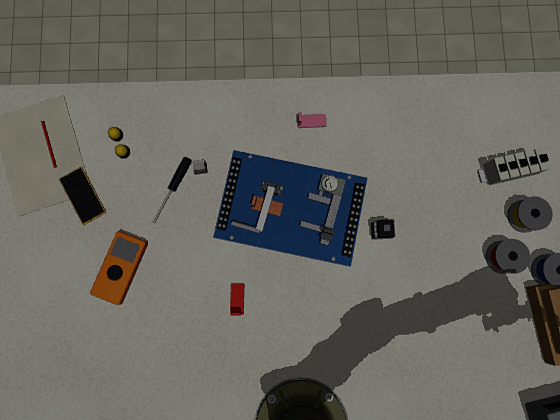

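View pics/side0.png

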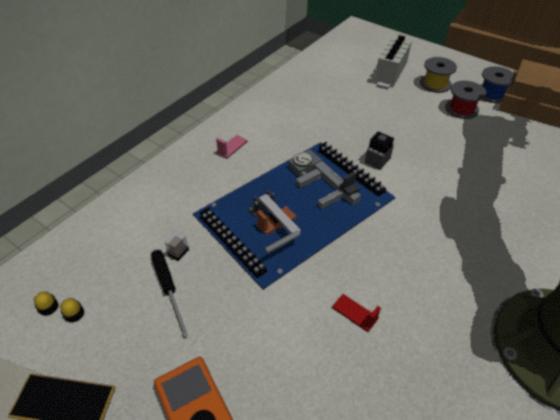

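The top view shows the board at about (290,208), yawed, with the clamp at (265,208), the caliper at (325,210) and the arm clear of both. Next I'll take an enlarged crop and fit the board.

```bash
cat > h.py <<'E'
import numpy as np,cv2,pickle
from rig import readout,vision
def load(n,i): return pickle.load(open(f'pics/{n}{i}.pkl','rb'))
def ray(c,uv,z):
    uv=np.atleast_2d(np.array(uv,float)); d=np.c_[uv,np.ones(len(uv))]@np.linalg.inv(c['K']).T@c['R']
    o=-c['R'].T@c['t']; return o+d*((z-o[2])/d[:,2])[:,None]
def proj(c,X):
    p=(np.atleast_2d(X)@c['R'].T+c['t'])@c['K'].T; return p[:,:2]/p[:,2:]
def tri(c1,u1,c2,u2):
    P=[c['K']@np.c_[c['R'],c['t']] for c in(c1,c2)]
    X=cv2.triangulatePoints(P[0],P[1],np.array(u1,float).reshape(2,1),np.array(u2,float).reshape(2,1)); return (X[:3]/X[3]).ravel()
def crop(c,x,y,w,h,k,f): cv2.imwrite(f,cv2.resize(c['frame'][y:y+h,x:x+w],None,fx=k,fy=k,interpolation=cv2.INTER_CUBIC))
def shot(n,i):
    c=vision.capture(n); pickle.dump(c,open(f'pics/{n}{i}.pkl','wb')); return c
E
python3 - <<'E'
from h import *
for n in('top','side'):
    c=load(n,0); f=c['frame'].astype(int)
    m=((f[...,0]>f[...,2]*1.7)&(f[...,0]>50)).astype('uint8')
    m=cv2.morphologyEx(m,cv2.MORPH_CLOSE,np.ones((3,3)))
    k,l,s,_=cv2.connectedComponentsWithStats(m)
    roi=s[1:,4].argmax()+1
    pts=np.argwhere(l==roi)[:,::-1]
    P=ray(c,pts,.006)[:,:2]*1000
    r=cv2.minAreaRect(P.astype('float32')); print(n,s[roi],r, cv2.boxPoints(r).round(0).tolist())
crop(load('top',0),205,140,175,130,4.5,'pics/topc.png')
crop(load('side',0),190,125,210,165,3.6,'pics/sidec.png')
E
```

```text
top [ 214  151  153  115 8337] ((570.0517578125, 7.084869384765625), (378.52655029296875, 248.180908203125), 76.47382354736328) [[405.0, -148.0], [646.0, -206.0], [735.0, 162.0], [494.0, 220.0]]
side [ 194  162  200  126 8311] ((570.07470703125, 11.582550048828125), (375.75299072265625, 246.15087890625), 76.53324127197266) [[407.0, -142.0], [646.0, -200.0], [734.0, 166.0], [494.0, 223.0]]
```

View pics/topc.png

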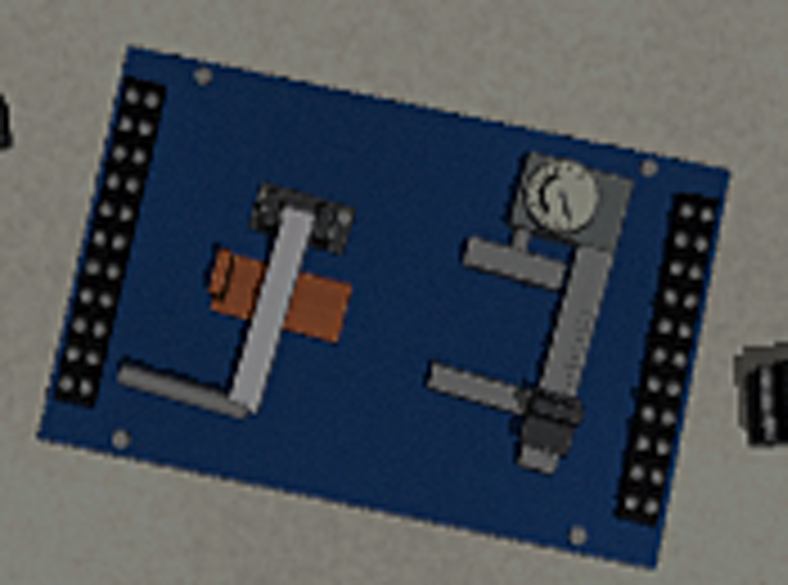

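View pics/sidec.png

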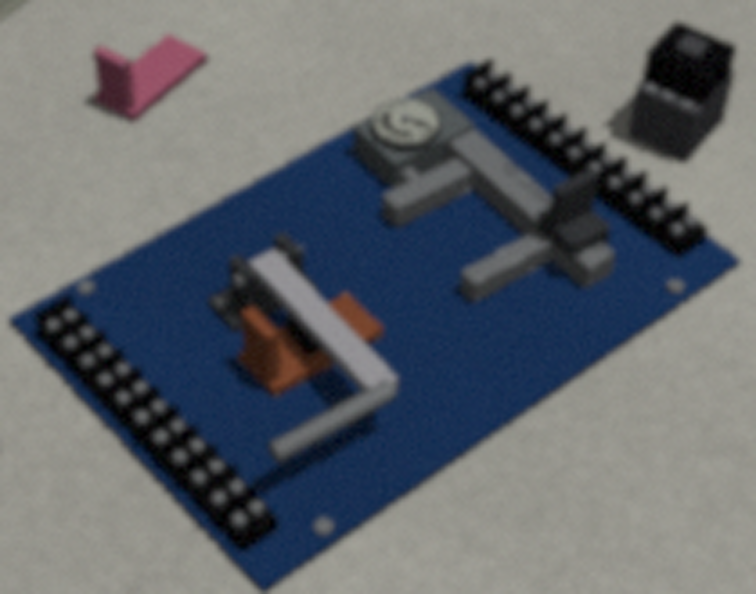

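The crops show the following:
- **Top crop:** the bar runs (298,208) to (243,404), the rod tip is at (122,371), the leg's nose edge runs (352,286) to (335,342), the anvil jaw tip is near (466,250), the sliding jaw tip is near (431,376), and the thumb plate is near (553,400).
- **Side crop:** the rod tip is at (277,448), the bar end at (380,385), and the thumb plate at (575,205).

Now I'll turn these into positions.

Run:
```python
from h import *
t,s=load('top',0),load('side',0)
T=lambda u,v:((u+.5)/4.5-.5+205,(v+.5)/4.5-.5+140)
S=lambda u,v:((u+.5)/3.6-.5+190,(v+.5)/3.6-.5+125)
b=np.radians(-13.5);ex=np.array([np.cos(b),np.sin(b)]);ey=np.array([-ex[1],ex[0]]);C=np.array([570,9.5])
def bd(p): d=np.asarray(p)[:2]*1000-C; return np.round([d@ex,d@ey],1)
def show(n,p): p=np.ravel(p); print(n,(p*1000).round(1),'board',bd(p))
for n,u,z in [('rodtip',(122,371),.041),('rodroot',(232,404),.041),('barnear',(243,406),.046),('barfar',(297,208),.046),('noseA',(352,286),.014),('noseB',(335,342),.014),('tabend near bottom',(212,308),.014),
 ('anvil tip faceside',(464,258),.025),('anvil root faceside',(560,288),.025),('slide tip face',(434,363),.025),('slide root face',(520,388),.025),('beam edge hi',(572,262),.026),('beam edge lo',(545,385),.026),('plate top mid',(553,395),.068),('dial',(562,196),.037)]:
    show(n,ray(t,T(*u),z))
print('side')
for n,u,z in [('rodtip',(277,448),.041),('barnear',(385,388),.046),('barfar',(262,258),.046),('nose A',(345,293),.014),('nose B',(383,325),.014),('anvil tip',(393,200),.025),('slide tip face',(464,270),.025),('dial',(405,122),.037),('plate topL',(557,188),.068),('plate topR',(592,172),.068)]:
    show(n,ray(s,S(*u),z))
# colour fits: copper mask, dial
for n,c in(('top',t),('side',s)):
    f=c['frame'].astype(int);m=(f[...,2]>f[...,0]*1.8)&(f[...,2]>60);k,l,st,ce=cv2.connectedComponentsWithStats(m.astype('uint8'))
    print(n,[(st[i].tolist()) for i in range(1,k) if st[i,4]>40])
```

```text
rodtip [528.4 165.6  41. ] board [-76.9 142.1]
rodroot [507.  101.3  41. ] board [-82.7  74.6]
barnear [505.2  94.7  46. ] board [-82.9  67.7]
barfar [622.3  60.   46. ] board [39.  61.3]
noseA [579.6  28.2  14. ] board [ 5.  20.4]
noseB [545.7  39.4  14. ] board [-30.6  23.4]
tabend near bottom [568.5 113.1  14. ] board [-25.7 100.4]
anvil tip faceside [593.  -39.4  25. ] board [ 33.8 -42.2]
anvil root faceside [573.2 -96.4  25. ] board [  27.8 -102.2]
slide tip face [530.  -19.2  25. ] board [-32.2 -37.2]
slide root face [513.5 -69.9  25. ] board [-36.4 -90.4]
beam edge hi [ 588.6 -104.2   26. ] board [  44.7 -106.2]
beam edge lo [514.8 -84.8  26. ] board [ -31.7 -104.5]
plate top mid [504.3 -84.6  68. ] board [ -41.9 -106.9]
dial [627.  -98.6  37. ] board [ 80.7 -91.8]
side
rodtip [528.9 165.4  41. ] board [-76.4 142. ]
barnear [504.5  99.8  46. ] board [-84.8  72.5]
barfar [620.5  63.   46. ] board [36.6 63.8]
nose A [581.8  32.3  14. ] board [ 6.2 24.9]
nose B [548.3  39.4  14. ] board [-28.1  24. ]
anvil tip [599.1 -41.3  25. ] board [ 40.2 -42.6]
slide tip face [529.7 -18.1  25. ] board [-32.8 -36.2]
dial [627.9 -94.4  37. ] board [ 80.6 -87.5]
plate topL [502.4 -72.2  68. ] board [-46.7 -95.2]
plate topR [492.9 -96.7  68. ] board [ -50.2 -121.2]
top [[41, 121, 15, 47, 115], [108, 127, 12, 12, 102], [115, 145, 12, 11, 104], [252, 197, 11, 14, 83], [268, 201, 15, 15, 160], [79, 208, 27, 17, 53], [90, 231, 56, 74, 1530], [230, 284, 14, 31, 329], [536, 287, 7, 21, 50], [549, 289, 11, 32, 214], [545, 321, 15, 44, 156]]
side [[450, 22, 110, 33, 565], [515, 59, 45, 34, 1049], [427, 74, 22, 15, 243], [505, 93, 21, 7, 63], [539, 102, 21, 8, 64], [283, 207, 13, 12, 69], [257, 210, 20, 24, 176], [34, 292, 20, 18, 259], [333, 294, 47, 37, 731], [61, 299, 19, 18, 259], [154, 357, 79, 63, 1769], [100, 386, 15, 34, 105], [9, 415, 30, 5, 72]]
```

```bash
python3 -m creep '[[[0.5,30,35,0,0,0,4],[0.5,60,70,0,0,0,8],[0.5,90,105,0,0,0,12],[0.5,120,140,0,0,0,16],[0.5,150,175,0,0,0,20]]]'
python3 -m creep '[[[0.5,30,35,0,0,0,4],[0.5,60,70,0,0,0,8],[0.5,90,105,0,0,0,12],[0.5,120,140,0,0,0,16],[0.5,150,175,0,0,0,20]]]'
python3 -m creep '[[[0.5,8,45,-10,0,0,4],[0.5,16,90,-20,0,0,8],[0.5,24,135,-30,0,0,12],[0.5,32,180,-40,0,0,16],[0.5,40,225,-50,0,0,16]]]'
python3 -m creep '[[[0.5,2,45,0,0,0,0],[0.5,3,90,0,0,0,0],[0.5,3,130,0,0,0,0],[0.5,3,166,0,0,0,0],[0.5,3,166,0,0,0,0]]]'
```

```text
clock: 0.6
tool_pos: [0.3287, -0.4225, 0.2311]
eef_rot: [-2.981, -0.989, 0.0]
ft_force: [1.0, -0.3, 0.0]
gripper_width: 0.0428
gripper_force: 0.0
clock: 1.1
tool_pos: [0.4787, -0.2476, 0.2311]
eef_rot: [-2.765, -1.492, 0.001]
ft_force: [1.2, -0.9, 0.5]
gripper_width: 0.0428
gripper_force: 0.0
clock: 1.6
tool_pos: [0.5178, -0.0225, 0.1807]
eef_rot: [-2.531, -1.861, 0.001]
ft_force: [0.9, 0.1, 0.2]
gripper_width: 0.0426
gripper_force: 0.0
clock: 2.1
tool_pos: [0.5199, 0.1485, 0.1815]
eef_rot: [-2.523, -1.867, -0.004]
ft_force: [0.1, -0.2, 0.3]
gripper_width: 0.0428
gripper_force: 0.0
```

```bash
python3 -m creep '[[[0.5,0,0,-20,0,0,0],[0.5,0,0,-50,0,0,0],[0.5,0,0,-80,0,0,0],[0.5,0,0,-90,0,0,0],[0.5,0,0,-90,0,0,0]]]'
python3 - <<'E'
from h import *
c=shot('top',1);d=shot('side',1)
a=cv2.resize(c['frame'][140:270,205:380],None,fx=3,fy=3);b=cv2.resize(d['frame'][100:290,190:400],None,fx=2.05,fy=2.05)
a=a[:,:];b=b[:a.shape[0],:262] if 0 else b; h=max(len(a),len(b))
p=lambda i:np.pad(i,((0,h-len(i)),(0,0),(0,0)))
o=np.hstack([p(a),p(b)]); cv2.imwrite('pics/v1.png',cv2.resize(o,None,fx=790/o.shape[1],fy=790/o.shape[1]))
E
```

```text
clock: 2.6
tool_pos: [0.5201, 0.1411, 0.0901]
eef_rot: [-2.532, -1.858, 0.005]
ft_force: [1.0, -0.5, 0.2]
gripper_width: 0.0429
gripper_force: 0.0
```

View pics/v1.png

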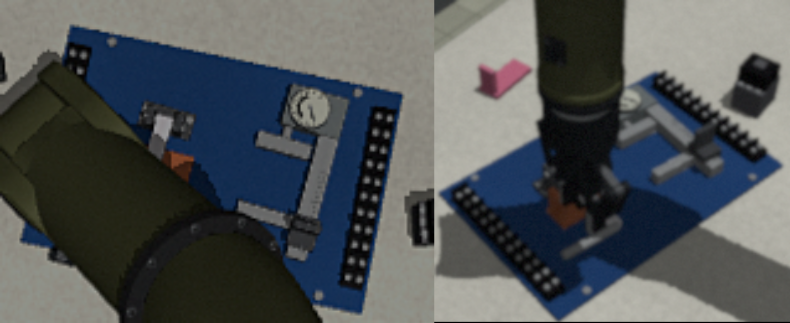

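The side view shows the fingers straddling the rod at about (590,235) in the composite, clear of the tab. I'll descend and grip.

```bash
python3 -m creep '[[[0.5,0,0,-20,0,0,-0.5],[0.5,1,0,-45,0,0,-0.5],[0.5,1,0,-60,0,0,-0.5],[0.5,1,0,-68,0,0,-0.5],[0.5,1,0,-68,0,0,-0.5]]]' 30
python3 -m creep '[[[1,0,0,0,0,0,0],[1,0,0,0,0,0,0],[1,0,0,0,0,0,0],[1,0,0,0,0,0,0],[1,0,0,0,0,0,0]]]' 30
```

```text
clock: 3.2
tool_pos: [0.5222, 0.142, 0.0235]
eef_rot: [2.541, 1.848, 0.0]
ft_force: [0.7, -0.3, -0.3]
gripper_width: 0.0426
gripper_force: 0.0
clock: 3.7
tool_pos: [0.5207, 0.1428, 0.0243]
eef_rot: [-2.539, -1.848, 0.001]
ft_force: [-6.3, 1.6, 6.2]
gripper_width: 0.0109
gripper_force: 29.2
```

```bash
python3 -m creep '[[[1,0.4,-0.1,10,0,0,0],[1,1.7,-0.5,20.3,0,0,0],[1,3.8,-1.2,30.3,0,0,0],[1,6.8,-2.1,40,0,0,0],[1,10.5,-3.3,49.4,0,0,0]]]' 30
```

```text
clock: 4.2
tool_pos: [0.53, 0.1398, 0.0736]
eef_rot: [-2.537, -1.848, 0.004]
ft_force: [-8.6, 3.4, 1.1]
gripper_width: 0.0109
gripper_force: 29.3
```

```bash
python3 -m creep '[[[1,9.7,-3.1,17.7,0,0,0],[1,22.2,-7,33.3,0,0,0],[1,37.1,-11.7,46.4,0,0,0],[1,54,-17,56.6,0,0,0],[1,72.2,-22.8,63.6,0,0,0]]]' 30
python3 -m creep '[[[1,19.2,-6,3.6,0,0,0],[1,38.6,-12.2,3.6,0,0,0],[1,57.8,-18.2,0,0,0,0],[1,76,-24,-7,0,0,0],[1,92.9,-29.3,-17.2,0,0,0]]]' 30
python3 -m creep '[[[1,14.9,-4.7,-13.1,0,0,0],[1,21.5,-6.8,-20.6,0,0,0],[1,21.5,-6.8,-20.6,0,0,0],[1,21.5,-6.8,-20.6,0,0,0]]]' 30
```

```text
clock: 4.7
tool_pos: [0.6034, 0.1164, 0.1402]
eef_rot: [-2.539, -1.849, 0.001]
ft_force: [-3.0, -0.2, -1.0]
gripper_width: 0.0109
gripper_force: 29.9
clock: 5.2
tool_pos: [0.6989, 0.086, 0.1212]
eef_rot: [2.541, 1.846, 0.003]
ft_force: [-2.5, 0.9, -0.4]
gripper_width: 0.0112
gripper_force: 29.7
clock: 5.6
tool_pos: [0.7198, 0.0793, 0.0995]
eef_rot: [2.54, 1.846, 0.002]
ft_force: [2.1, 0.2, 2.2]
gripper_width: 0.0112
gripper_force: 30.2
```

```bash
python3 -m creep '[[[0.4,0,0,0,0,0,0],[0.4,0,0,0,0,0,0],[0.4,0,0,20,0,0,0],[0.4,0,0,60,0,0,0],[0.4,0,0,100,0,0,0]]]' 30
python3 -m creep '[[[0.5,-45,10,0,0,0,0],[0.5,-90,30,0,0,0,0],[0.5,-130,50,0,0,0,0],[0.5,-160,80,0,0,0,0],[0.5,-160,120,0,0,0,0]]]' 30
python3 - <<'E'
from h import *
print(readout.read_state()['q'].round(2))
t=shot('top',2);s=shot('side',2)
a=cv2.resize(t['frame'][140:270,205:380],None,fx=3,fy=3);b=cv2.resize(s['frame'][120:290,190:400],None,fx=3,fy=3)
cv2.imwrite('pics/v2.png',np.vstack([np.pad(a[:270],((0,0),(0,105),(0,0))),b])[:600] if 0 else b)
E
```

```text
clock: 6.1
tool_pos: [0.7178, 0.0797, 0.1991]
eef_rot: [-2.539, -1.848, 0.004]
ft_force: [0.4, 0.9, 1.1]
gripper_width: 0.0514
gripper_force: 0.0
clock: 6.6
tool_pos: [0.5546, 0.1986, 0.1993]
eef_rot: [2.54, 1.847, -0.006]
ft_force: [1.0, -0.0, -0.0]
gripper_width: 0.0429
gripper_force: 0.0
[-0.01  0.52 -0.6   1.64  0.33  1.08 -1.02]
```

View pics/v2.png

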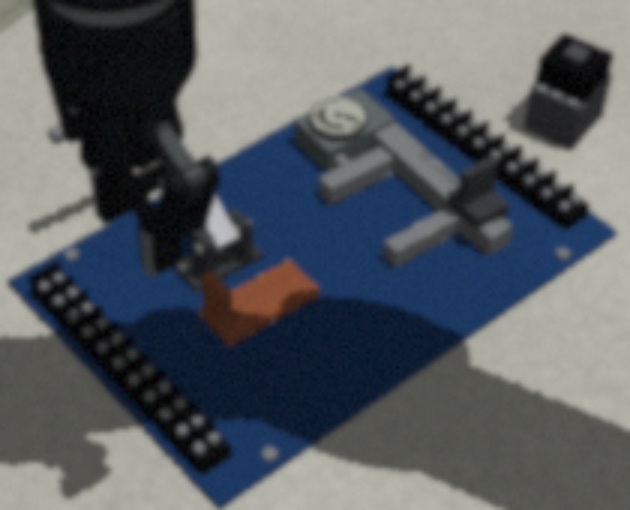

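The bar lies back open, and the copper leg is uncovered with its nose corners at about (290,259) and (320,290). Now I'll refine the link and caliper poses with masks.

Run:
```python
from h import *
b=np.radians(-17);ex=np.array([np.cos(b),np.sin(b)]);ey=np.array([-ex[1],ex[0]])
for n in('top','side'):
    c=load(n,2);f=c['frame'].astype(int)
    v,u=np.mgrid[:420,:560]; P=ray(c,np.c_[u.ravel(),v.ravel()],.025)[:,:2]*1000
    g=((f[...,0]<f[...,2]*1.5)&(f.max(2)>60)).ravel()
    a=(P-[561,-29])@np.c_[ex,ey]   # roughly caliper coords about mid-jaw-tips
    for nm,sel in(('anvil',(a[:,0]>15)&(a[:,0]<60)),('slide',(a[:,0]<-15)&(a[:,0]>-60))):
        q=P[g&sel&(a[:,1]>-48)&(a[:,1]<18)]
        if len(q)<20: print(n,nm,len(q));continue
        r=cv2.minAreaRect(q.astype('float32')); print(n,nm,len(q),r,cv2.boxPoints(r).round(1).tolist())
    # copper
    P=ray(c,np.c_[u.ravel(),v.ravel()],.014)[:,:2]*1000
    m=(f[...,2]>f[...,0]*1.7).ravel()&(f[...,2]>35).ravel()
    q=P[m&(np.hypot(*(P-[578,72]).T)<75)]; r=cv2.minAreaRect(q.astype('float32')); print(n,'cu',len(q),r,cv2.boxPoints(r).round(1).tolist())
c=load('side',2); T=lambda u,v:((u+.5)/3-.5+190,(v+.5)/3-.5+120)
for nm,p,z in(('noseFar',(290,259),.014),('noseNear',(320,290),.014),('rear near bottom',(231,346),.006),('sl tip top face',(388,240),.025),('sl root face',(448,210),.025),('an tip face',(322,181),.025)): print(nm,(ray(c,T(*p),z)*1000).round(1))
```

```text
top anvil 123 ((597.2101440429688, -65.26396179199219), (47.16379165649414, 28.72190284729004), 74.16798400878906) [[577.0, -84.0], [604.5999755859375, -91.9000015258789], [617.5, -46.5], [589.7999877929688, -38.70000076293945]]
top slide 98 ((515.5200805664062, -39.81080627441406), (48.140174865722656, 14.118109703063965), 72.32780456542969) [[501.5, -60.599998474121094], [514.9000244140625, -64.9000015258789], [529.5999755859375, -19.0], [516.0999755859375, -14.699999809265137]]
top cu 354 ((556.1494140625, 91.91485595703125), (107.91822052001953, 82.31169891357422), 72.97555541992188) [[501.0, 52.400001525878906], [579.7000122070312, 28.299999237060547], [611.2999877929688, 131.5], [532.5999755859375, 155.60000610351562]]
side anvil 251 ((593.3170776367188, -59.022708892822266), (58.35410690307617, 40.745880126953125), 71.63816833496094) [[564.7999877929688, -80.30000305175781], [603.5, -93.0999984741211], [621.7999877929688, -37.70000076293945], [583.2000122070312, -24.899999618530273]]
side slide 208 ((512.9283447265625, -33.76866149902344), (58.77223205566406, 25.026395797729492), 73.60157775878906) [[492.6000061035156, -58.400001525878906], [516.5999755859375, -65.5], [533.2000122070312, -9.100000381469727], [509.20001220703125, -2.0]]
side cu 559 ((586.3726806640625, 73.315185546875), (79.56727600097656, 64.2162857055664), 73.21892547607422) [[544.0999755859375, 44.5], [605.5999755859375, 26.0], [628.5999755859375, 102.0999984741211], [567.0999755859375, 120.69999694824219]]
noseFar [[580.4  31.1  14. ]]
noseNear [[545.4  42.3  14. ]]
rear near bottom [[568.6 115.9   6. ]]
sl tip top face [[528.8 -18.6  25. ]]
sl root face [[510.4 -70.8  25. ]]
an tip face [[602.7 -39.4  25. ]]
```

```bash
python3 -m creep '[[[0.5,7,-20,0,0,0,-8],[0.5,14,-40,0,0,0,-16],[0.5,21,-60,0,0,0,-24],[0.5,28,-80,0,0,0,-32],[0.5,33,-92,0,0,0,-40]]]' 
python3 -m creep '[[[0.5,0,0,-10,0,0,-8],[0.5,0,0,-20,0,0,-16],[0.5,0,0,-40,0,0,-24],[0.5,0,0,-60,0,0,-32],[0.5,0,0,-80,0,0,-40]]]' 
python3 -m creep '[[[0.5,0,0,-10,0,0,-8],[0.5,0,0,-20,0,0,-10],[0.5,0,0,-20,0,0,-10],[0.5,0,0,-20,0,0,-10]]]'
```

```text
clock: 7.2
tool_pos: [0.5921, 0.1052, 0.1986]
eef_rot: [3.022, 0.855, -0.001]
ft_force: [-0.1, -0.8, -1.1]
gripper_width: 0.0428
gripper_force: 0.0
clock: 7.7
tool_pos: [0.5917, 0.1074, 0.1181]
eef_rot: [3.133, -0.227, -0.0]
ft_force: [0.1, 0.7, -0.8]
gripper_width: 0.0424
gripper_force: 0.0
clock: 8.1
tool_pos: [0.5919, 0.1077, 0.0987]
eef_rot: [3.103, -0.488, -0.001]
ft_force: [0.8, 0.5, 0.2]
gripper_width: 0.0425
gripper_force: 0.0
```

```bash
python3 -m creep '[[[0.5,-3,-1,-20,0,0,0],[0.5,-3.5,-1,-40,0,0,0],[0.5,-3.5,-1,-58,0,0,0],[0.5,-3.5,-1,-67,0,0,0],[0.5,-3.5,-1,-72,0,0,0]]]' 
python3 -m creep '[[[0.5,0,0,0,0,0,0],[0.7,0,0,0,0,0,0],[0.8,0,0,0,0,0,0],[1,0,0,0,0,0,0],[1,0,0,0,0,0,0]]]' 25
python3 -m creep '[[[1,0,0,0,0,0,0],[1,0,0,0,0,0,0]]]' 25
```

```text
clock: 8.6
tool_pos: [0.5886, 0.1066, 0.0263]
eef_rot: [-3.103, 0.489, 0.0]
ft_force: [-0.4, 0.6, 0.2]
gripper_width: 0.043
gripper_force: 0.0
clock: 9.1
tool_pos: [0.5891, 0.1066, 0.0273]
eef_rot: [-3.103, 0.49, -0.002]
ft_force: [-0.3, -1.4, 4.6]
gripper_width: 0.0075
gripper_force: 26.6
clock: 9.3
tool_pos: [0.5891, 0.1066, 0.0273]
eef_rot: [-3.103, 0.49, -0.002]
ft_force: [-1.6, -0.8, 6.0]
gripper_width: 0.0081
gripper_force: 26.7
```

```bash
python3 -m creep '[[[1,-2.4,-7.6,0,0,0,0],[1,-4.8,-15.2,0,0,0,0],[1,-7.2,-22.8,0,0,0,0],[1,-9.6,-30.5,0,0,0,0],[1,-12,-38,0,0,0,0]]]' 
python3 -m creep '[[[1,0,-10,0,0,0,0],[1,-1,-20,0,0,0,0],[1,-1,-30,0,0,0,0],[1,-1,-40,0,0,0,0],[1,-1,-40,0,0,0,0]]]'
python3 - <<'E'
from h import *
t=shot('top',3);s=shot('side',3)
a=cv2.resize(t['frame'][140:270,225:380],None,fx=3,fy=3);b=cv2.resize(s['frame'][130:260,250:400],None,fx=3,fy=3)
o=np.hstack([a,b]);cv2.imwrite('pics/v3.png',cv2.resize(o,None,fx=.87,fy=.87))
E
```

```text
clock: 9.8
tool_pos: [0.5775, 0.0696, 0.0273]
eef_rot: [-3.101, 0.489, -0.004]
ft_force: [1.6, 3.8, 5.6]
gripper_width: 0.0072
gripper_force: 26.6
clock: 10.3
tool_pos: [0.5761, 0.0276, 0.0272]
eef_rot: [-3.102, 0.492, -0.002]
ft_force: [0.1, 0.0, 8.0]
gripper_width: 0.0075
gripper_force: 26.9
```

View pics/v3.png

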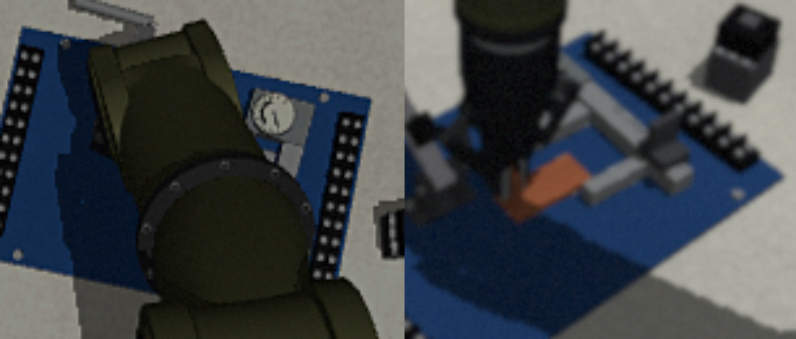

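The side view shows the leg entering the jaw mouth, with nose corners at about (572,153) and (590,180) and the sliding jaw tip near (588,195). I'll check these numbers before pushing further in.

Run:
```python
from h import *
c=load('side',3);O=np.array([559.7,-95.4]);b=np.radians(-17.5);R=np.array([[np.cos(b),-np.sin(b)],[np.sin(b),np.cos(b)]])
for p,z in(((314.2,188.6),.014),((321.1,199),.014),((320.3,204.5),.025)):
    X=ray(c,p,z)[0]*1000; print(X.round(1),((X[:2]-O)@R).round(1))
for q in([-3,46],[-39,46]): print(proj(c,np.r_[O+R@q,14]/1000).round(1))
```

```text
[561.9 -49.6  14. ] [-11.7  44.3]
[531.5 -32.1  14. ] [-45.9  51.9]
[518.6  -8.4  25. ] [-65.4  70.6]
[[311.2 186.7]]
[[321.2 196. ]]
```

```bash
python3 -m creep '[[[1,3.3,-9.4,0,0,0,0],[1,4.7,-18.3,0,0,0,0],[1,1.7,-27.8,0,0,0,0],[1,-1.6,-38.3,0,0,0,0],[1,-1.6,-38.3,0,0,0,0]]]' 
python3 -m creep '[[[1,0,0,0,0,0,0],[1,0,0,0,0,0,0],[1,0,0,0,0,0,0]]]'
python3 - <<'E'
from h import *
O=np.array([559.7,-95.4]);b=np.radians(-17.5);R=np.array([[np.cos(b),-np.sin(b)],[np.sin(b),np.cos(b)]])
p=readout.read_state()['tool_pos'][:2]*1000; print(((p-O)@R-[0,76]).round(1))
E
```

```text
clock: 10.9
tool_pos: [0.5744, -0.0109, 0.0272]
eef_rot: [-3.103, 0.492, -0.003]
ft_force: [0.2, 0.8, 7.7]
gripper_width: 0.008
gripper_force: 26.9
clock: 11.2
tool_pos: [0.5743, -0.0109, 0.0272]
eef_rot: [3.102, -0.492, 0.002]
ft_force: [-0.6, 0.1, 7.3]
gripper_width: 0.0077
gripper_force: 27.0
[-11.5   9. ]
```

```bash
python3 -m creep '[[[0.8,0,0,0,0,0,0],[0.5,0,0,0,0,0,0],[0.5,0,0,0,0,0,0],[0.5,0,0,20,0,0,0],[0.5,0,0,50,0,0,0]]]' 
python3 -m creep '[[[0.5,0,0,30,0,0,0],[0.5,0,0,60,0,0,0],[0.5,-30,-15,73,0,0,0],[0.8,-70,-40,73,0,0,0],[1,-108,-63,73,0,0,0]]]'
python3 -m creep '[[[1,-20,0,0,0,0,0],[1,-20,0,0,0,0,0],[1,-20,0,0,0,0,0],[1,-20,0,0,0,0,0]]]'
python3 - <<'E'
from h import *
t=shot('top',4);s=shot('side',4)
a=cv2.resize(t['frame'][140:270,225:380],None,fx=3,fy=3);b=cv2.resize(s['frame'][130:260,250:400],None,fx=3,fy=3)
o=np.hstack([a,b]);cv2.imwrite('pics/v4.png',cv2.resize(o,None,fx=.87,fy=.87))
E
```

```text
clock: 11.7
tool_pos: [0.5723, -0.0098, 0.0751]
eef_rot: [3.102, -0.49, -0.007]
ft_force: [0.9, -0.2, 0.2]
gripper_width: 0.0426
gripper_force: 0.0
clock: 12.2
tool_pos: [0.4645, -0.0733, 0.1496]
eef_rot: [3.103, -0.489, 0.001]
ft_force: [0.4, -0.4, 0.1]
gripper_width: 0.0142
gripper_force: 0.0
clock: 12.6
tool_pos: [0.4471, -0.0723, 0.1495]
eef_rot: [-3.103, 0.489, -0.001]
ft_force: [1.1, 0.1, 0.2]
gripper_width: -0.0001
gripper_force: 0.0
```

View pics/v4.png

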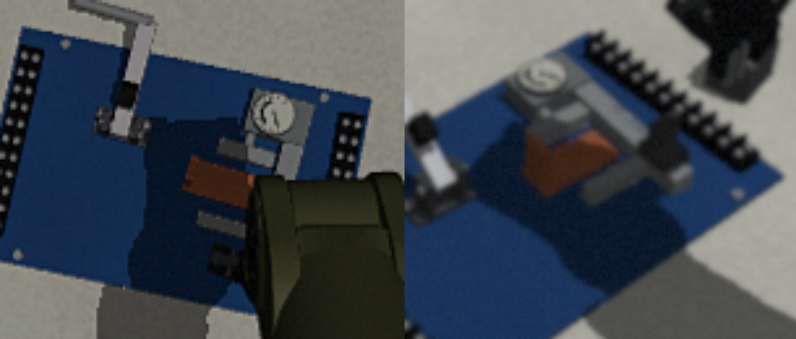

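The copper lies between the jaws: leg at (220,180) in the top half, nose near the beam at (615,150) in the side half. The dial is visible at (270,112). I'll lower the closed fingers behind the plate.

```bash
python3 -m creep '[[[1,0,0,-30,0,0,0],[1,0,0,-60,0,0,0],[1,0,0,-90,0,0,0],[1,0,0,-104,0,0,0],[1,0,0,-104,0,0,0]]]'
python3 -m creep '[[[1,9.5,-3,0,0,0,0],[1,19.1,-6,0,0,0,0],[1,24.8,-7.8,0,0,0,0],[1,24.8,-7.8,0,0,0,0],[1,24.8,-7.8,0,0,0,0]]]'
for i in 1 2 3 4; do python3 -m creep '[[[1,1,-0.3,0,0,0,0],[1,1.9,-0.6,0,0,0,0],[1,1.9,-0.6,0,0,0,0]]]' | egrep 'pos|ft'; done
```

```text
clock: 13.2
tool_pos: [0.4453, -0.072, 0.0435]
eef_rot: [-3.103, 0.488, 0.006]
ft_force: [-0.2, 0.5, -1.0]
gripper_width: 0.0
gripper_force: 0.0
clock: 13.7
tool_pos: [0.471, -0.0806, 0.0458]
eef_rot: [-3.103, 0.491, -0.001]
ft_force: [-0.6, 0.3, -0.1]
gripper_width: 0.0002
gripper_force: 0.0
tool_pos: [0.4727, -0.081, 0.0456]
ft_force: [0.6, -0.4, 1.1]
tool_pos: [0.4747, -0.0816, 0.0455]
ft_force: [0.0, 0.7, -0.1]
tool_pos: [0.4766, -0.0822, 0.0455]
ft_force: [0.3, 0.2, 0.7]
tool_pos: [0.4785, -0.0829, 0.0455]
ft_force: [0.1, -0.2, 0.0]
```

```bash
for i in 1 2 3 4 5; do python3 -m creep '[[[1,1,-0.3,0,0,0,0],[1,1.4,-0.5,0,0,0,0],[1,1.4,-0.5,0,0,0,0]]]' | egrep 'pos|ft'; done
```

```text
tool_pos: [0.4799, -0.0834, 0.0455]
ft_force: [-0.9, -0.6, 0.6]
tool_pos: [0.4813, -0.0839, 0.0455]
ft_force: [-1.0, -0.4, -0.5]
tool_pos: [0.482, -0.0841, 0.0454]
ft_force: [-3.1, 1.6, 2.1]
tool_pos: [0.482, -0.0841, 0.0453]
ft_force: [-5.5, 3.1, 5.8]
tool_pos: [0.4831, -0.0845, 0.0453]
ft_force: [-6.3, 3.0, 5.8]
```

```bash
for i in 1 2 3; do python3 -m creep '[[[1,1.9,-0.6,0,0,0,0],[1,3.8,-1.2,0,0,0,0],[1,5.7,-1.8,0,0,0,0],[1,7.6,-2.4,0,0,0,0],[1,9.5,-3,0,0,0,0]]]' | egrep 'pos|ft'; done; python3 -m creep '[[[1,0,0,0,0,0,0],[1,0,0,0,0,0,0]]]' | egrep 'pos|ft'
```

```text
tool_pos: [0.4925, -0.0876, 0.0453]
ft_force: [-7.1, 2.8, 6.0]
tool_pos: [0.5014, -0.0904, 0.0452]
ft_force: [-9.4, 3.9, 8.8]
tool_pos: [0.5103, -0.0932, 0.0451]
ft_force: [-12.2, 5.2, 9.9]
tool_pos: [0.5105, -0.0933, 0.0451]
ft_force: [-9.5, 3.9, 8.4]
```

```bash
for i in 1 2 3 4; do python3 -m creep '[[[1,0.5,-0.15,0,0,0,0],[1,1,-0.3,0,0,0,0],[1,1.5,-0.5,0,0,0,0],[1,1.5,-0.5,0,0,0,0]]]' | egrep 'pos|ft'; done
python3 - <<'E'
from h import *
t=shot('top',5);p=proj(t,[.6275,-.0965,.037])[0].astype(int);print(p)
z=load('top',0);k=lambda c:cv2.resize(c['frame'][p[1]-22:p[1]+22,p[0]-22:p[0]+22],None,fx=9,fy=9,interpolation=cv2.INTER_CUBIC)
cv2.imwrite('pics/v5.png',np.hstack([k(z),k(t)]))
E
```

```text
tool_pos: [0.5112, -0.0936, 0.0451]
ft_force: [-12.0, 5.5, 11.5]
tool_pos: [0.5123, -0.094, 0.0451]
ft_force: [-12.9, 4.6, 11.9]
tool_pos: [0.5134, -0.0943, 0.0451]
ft_force: [-14.2, 6.2, 12.7]
tool_pos: [0.5145, -0.0947, 0.0451]
ft_force: [-14.7, 6.4, 13.4]
[328 183]
```

View pics/v5.png

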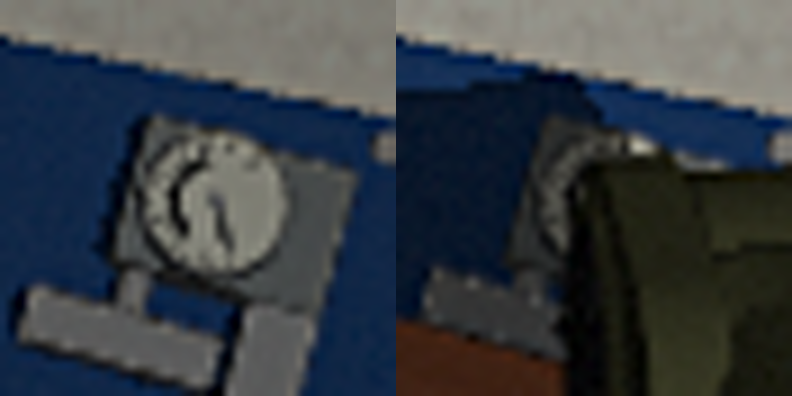

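The dial is hidden by the forearm here; in the left (start) half the needle rests pointing down-right at (225,235). I'll try the side camera, and measure the anvil's displacement against the housing.

Run:
```python
from h import *
t=shot('side',6);p=proj(t,[.6275,-.0965,.037])[0].astype(int);p+=[5,12]
z=load('side',0);k=lambda c:cv2.resize(c['frame'][p[1]-27:p[1]+27,p[0]-27:p[0]+27],None,fx=7.3,fy=7.3,interpolation=cv2.INTER_CUBIC)
cv2.imwrite('pics/v6.png',np.hstack([k(z),cv2.convertScaleAbs(k(t),alpha=1.3)]))
```

```text
(no output)
```

View pics/v6.png

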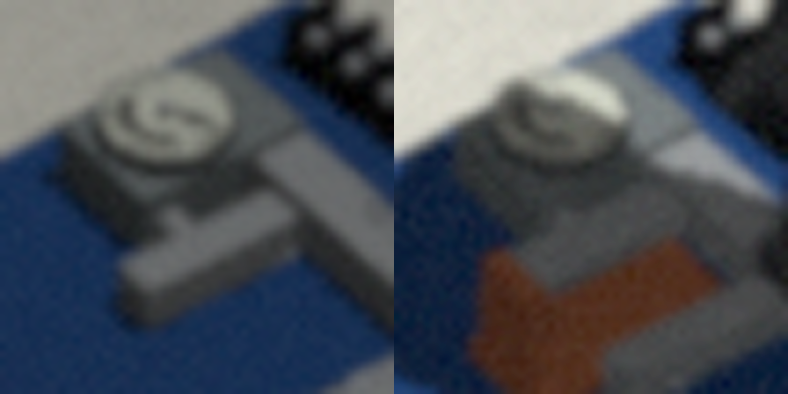

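The side view still shows the dial, with the copper lying against the anvil. My picture budget is spent, so I'll read the needle numerically by rectifying the dial into polar form and comparing it with the start.

```bash
cat > dial.py <<'E'
from h import *
B=np.radians(-17.5)
def prof(f,c,ctr):
    A=np.arange(0,360,15); out=[]
    for a in A:   # world angle, counterclockwise seen from above
        v=[]
        for r in np.arange(5,9.1,1):
            X=np.array([ctr[0]+r*np.cos(np.radians(a)),ctr[1]+r*np.sin(np.radians(a)),37])/1000
            u=proj(c,X)[0].astype('float32'); v.append(cv2.getRectSubPix(f,(1,1),(float(u[0]),float(u[1])))[0,0])
        out.append(np.mean(v))
    return A,np.array(out)
def centre(c):
    p=proj(c,[.6275,-.0965,.037])[0]; g=cv2.cvtColor(c['frame'],cv2.COLOR_BGR2GRAY); m=(g>130).astype('uint8')
    x,y=p.astype(int); w=np.zeros_like(m); w[y-14:y+15,x-14:x+15]=1; m=cv2.morphologyEx(m*w,cv2.MORPH_CLOSE,np.ones((5,5)))
    k=max(cv2.findContours(m,0,2)[0],key=cv2.contourArea); e=cv2.fitEllipse(cv2.convexHull(k)); return ray(c,e[0],.037)[0,:2]*1000,e
def gray(c): return cv2.cvtColor(c['frame'],cv2.COLOR_BGR2GRAY).astype('float32')
E
python3 - <<'E'
from dial import *
np.set_printoptions(linewidth=200)
for n in('top','side'):
    c=load(n,0); ctr,e=centre(c); print(n,ctr.round(1),np.round(e[0]+e[1],1)); A,p=prof(gray(c),c,ctr); print(A);print(p.astype(int))
ims=[gray(shot('side',7)) for _ in range(4)]; c=load('side',0); ctr,_=centre(c)
print(prof(np.mean(ims,0).astype('float32'),c,ctr)[1].astype(int))
print(prof(gray(load('side',4)),c,ctr)[1].astype(int), readout.read_state()['ft_force'].round(1))
E
```

```text
top [628.1 -99.5] [329.8 182.8  13.1  14. ]
[  0  15  30  45  60  75  90 105 120 135 150 165 180 195 210 225 240 255 270 285 300 315 330 345]
[125 123 127 124 128 130 130 129 128 128 130 113  55  83 118 126 127 126 125 124 124 125 125 125]
side [ 648.7 -115.3] [300.1 150.3  25.8  28.8]
[  0  15  30  45  60  75  90 105 120 135 150 165 180 195 210 225 240 255 270 285 300 315 330 345]
[149 149 148 148 147 145 140 136 131 130 129 126 123 118 122 131 141 148 150 150 149 149 150 150]
[166 165 164 164 163 160 155 150 146 144 143 141 137 131 135 146 157 164 166 166 166 166 166 166]
[165 163 162 163 163 161 155 150 145 143 143 140 136 130 134 145 156 163 165 165 165 164 164 165] [-15.3   6.6  14.1]
```

Run:
```python
from dial import *
np.set_printoptions(linewidth=200)
c=load('side',0);p=proj(c,[.6275,-.0965,.037])[0].astype(int)+[5,12]-27
ctr=ray(c,(p[0]+(167.5/7.3-.5),p[1]+(115/7.3-.5)),.037)[0,:2]*1000;print(ctr)
ims=np.mean([gray(shot('side',7)) for _ in range(4)],0).astype('float32')
for f in(gray(c),gray(load('side',4)),gray(load('side',6)),ims): print(prof(f,c,ctr)[1].astype(int))
```

```text
[627.91281929 -95.63985731]
[140 138 136 134 133 130 128 126 125 129 134 132 122 109 109 113 124 132 134 134 133 130 133 137]
[153 153 152 148 146 144 143 141 139 143 148 145 133 120 120 126 137 144 148 148 147 145 146 150]
[ 69  67  68  69  70  70  70  70  68  72  75  77  78  80  85  90 101 106 106 103 100  96  88  77]
[ 68  66  67  68  71  71  71  70  69  71  75  78  79  80  85  91 100 105 107 104 100  95  88  76]
```

```bash
python3 -m creep '[[[1,-10,3,0,0,0,0],[1,-30,9,0,0,0,0],[1,-50,15,30,0,0,0],[1,-68,21,65,0,0,0],[1,-68,21,105,0,0,0]]]' | egrep 'clock|pos|ft'
python3 - <<'E'
from dial import *
np.set_printoptions(linewidth=200)
z=load('top',0);ctr,_=centre(z)
ims=np.mean([gray(shot('top',8)) for _ in range(4)],0).astype('float32')
for f in(gray(load('top',4)),ims): print(prof(f,z,ctr)[1].astype(int))
E
```

```text
clock: 20.7
tool_pos: [0.4491, -0.0747, 0.1509]
ft_force: [1.4, -0.3, -1.3]
[138 137 141 138 143 145 145 144 142 143 145 127  62  93 131 140 140 139 139 139 139 139 139 139]
[132 108  81 110 141 148 146 144 143 141 140 138 137 137 138 139 139 139 139 139 139 140 140 141]
```

The needle has turned 154° clockwise, which is about 5.2 mm and inside the band. Next I'll check the copper's alignment, the gap between the jaws and the nose position.

Run:
```python
from dial import *
O=np.array([559.7,-95.4]);R=np.array([[np.cos(B),-np.sin(B)],[np.sin(B),np.cos(B)]])
def line(q): 
    vx,vy,x,y=cv2.fitLine(q.astype('float32'),cv2.DIST_HUBER,0,.01,.01).ravel(); return np.degrees(np.arctan2(vy,vx))%180-90,(x.round(1),y.round(1))
v,u=np.mgrid[:420,:560]
for n,i in(('top',0),('top',4),('top',8),('side',8)):
    c=shot(n,i) if (n,i)==('side',8) else load(n,i); f=c['frame'].astype(int)
    for nm,z in(('cu',.014),('grey',.025)):
        P=ray(c,np.c_[u.ravel(),v.ravel()],z)[:,:2]*1000; a=(P-O)@R
        m=((f[...,2]>f[...,0]*1.6)&(f[...,2]>35)).ravel() if nm=='cu' else ((f[...,0]<f[...,2]*1.5)&(f[...,2]<f[...,0]*1.3)&(f.max(2)>45)).ravel()
        if nm=='cu':
            s=m&(abs(a[:,0]+10)<45)&(a[:,1]>-5)&(a[:,1]<110)
            if s.sum()<30: continue
            # leg edges per y bin
            rows=[(y,*np.percentile(a[s&(abs(a[:,1]-y)<4),0],[3,97]).round(1)) for y in range(8,92,8) if (s&(abs(a[:,1]-y)<4)).sum()>5]
            print(n,i,'cu',s.sum(),'ymin',np.percentile(a[s,1],1).round(1),[tuple(map(float,r)) for r in rows])
        else:
            for k,lo,hi in(('slide',-75,-10 if i==8 else -30),('anvil',8,40)):
                s=m&(a[:,0]>lo)&(a[:,0]<hi)&(a[:,1]>20)&(a[:,1]<60)
                if s.sum()>20: print(n,i,k,s.sum(),'yaw',line(P[s])[0].round(1),'x',np.percentile(a[s,0],[3,50,97]).round(1))
```

```text
top 0 slide 82 yaw -16.1 x [-65.5 -58.5 -51.4]
top 0 anvil 105 yaw -13.0 x [13.  22.1 37.1]
top 4 cu 344 ymin -2.6 [(16.0, -32.4, 0.2), (24.0, -33.7, 0.0), (32.0, -33.3, -0.3), (40.0, -32.9, 0.1), (48.0, -33.3, 0.4), (56.0, -32.9, -0.2), (64.0, -31.7, 0.2), (72.0, -33.2, -0.1), (80.0, -32.7, 2.2), (88.0, -31.5, 0.5)]
top 4 slide 73 yaw -16.8 x [-64.8 -58.5 -52.5]
top 4 anvil 92 yaw -14.2 x [13.2 21.9 37.4]
top 8 cu 356 ymin -3.0 [(16.0, -11.1, 18.5), (24.0, -15.3, 17.5), (32.0, -14.1, 17.2), (40.0, -14.5, 17.6), (48.0, -15.2, 17.3), (56.0, -14.7, 17.7), (64.0, -15.2, 16.3), (72.0, -16.5, 16.5), (80.0, -16.9, 19.6), (88.0, -15.5, 17.9)]
top 8 slide 70 yaw -18.5 x [-30.6 -24.7 -18.6]
top 8 anvil 83 yaw -12.3 x [19.3 26.9 37.6]
side 8 cu 399 ymin 10.7 [(8.0, -4.7, 15.1), (16.0, -8.1, 18.3), (24.0, -6.7, 18.2), (32.0, -6.6, 16.0), (40.0, -6.5, 17.1), (48.0, -6.3, 16.2), (56.0, -7.0, 29.0), (64.0, -12.4, 33.5), (72.0, -18.0, 31.8), (80.0, -18.5, 26.0), (88.0, -18.9, 17.0)]
side 8 slide 142 yaw -18.6 x [-42.5 -30.8 -18.7]
side 8 anvil 148 yaw 1.0 x [12.3 25.3 38.6]
```

```bash
python3 -c "
from rig import order
print(order.job_done())"
```

```text
the job is handed in; nothing more can be done
None
```

I've handed the job in, with no verdict shown: by camera, the clamp bar is swung back open, the copper angle lies between the caliper jaws with its nose about 9 mm from the beam, and the jaw is shut on it with the needle at about 5.2 mm, inside the heavy band.

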